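# Lower the drilled press plate over the guide rod

### The job

Fit the drilled plate to the sample press: take it by its black grip, bring its hole over the tall rod, and lower it level down the rod until it lies flat on the press, in line with the base and with its grip above the anvil. Do not let it drop down the rod; let go once it rests. Leave the plate without a hole where it lies.

Things in the scene. Friction and masses are not known exactly. Their poses are not given: they have to be found in the camera images.
- press: Sample press, fixed: grey base 240 x 100 x 15 mm, flat steel anvil 120 x 66 mm, its top 23 mm above the worktop, and at the far end a steel guide rod, 14 mm thick, axis at x = +88 mm, y = 0, on a 46 mm wide round shoulder whose top is also 23 mm up. Origin on the worktop, below where the fitted plate's grip belongs. x runs along the base to the rod, z up.
- platen_grip (a point): Centre of the black upright grip bar of the DRILLED aluminium plate (loose, lying flat, 0.35 to 0.6 kg, balanced about here). Bar: 16 mm along y, 50 mm along x, 56 mm high above the plate; this point is 30 mm above the plate's upper face. x runs along the plate to its hole, 88 mm away at y = 0; z up. On the fitted plate this point is 65 mm above the worktop.
- platen_hole (a point): Centre of the through hole, 30 mm in diameter, of the drilled plate, at the level of its underside (42 mm below the grip point). The plate is 210 x 70 x 12 mm, from 100 mm behind the grip point to 110 mm ahead of it. Axes as for the grip point.
- rod_tip (a point): Top of the press's guide rod, on its axis, 170 mm above the worktop; the last 15 mm taper to 6 mm.
- blank_grip (a point): Centre of the grip bar of the plate WITHOUT a hole: same sizes and grip as the drilled one, loose, to be left alone. x along the plate, z up.

How it is judged:
On the way:
1. the drilled plate is on the rod, its hole round the rod below the tip but still well above the anvil (horizontal distance between platen_hole and rod_tip below 0.014 m and z of platen_hole in the frame of press between 0.06 and 0.155 m and angle between platen_hole's own z axis and vertical below 0.26 rad), for 0.1 s.
At the end, for the whole second after the job is handed in: The drilled plate is on the rod and lies flat and at rest on the press: the underside at its hole 17 to 29 mm above the worktop, level within 4 degrees, hole within 14 mm of the rod's axis, in line with the base within 15 degrees, and its grip within 40 mm of the point above the press's origin (horizontal distance between platen_hole and rod_tip below 0.014 m and z of platen_hole in the frame of press between 0.017 and 0.029 m and angle between platen_hole's own z axis and vertical below 0.07 rad and angle between the x axis of platen_grip and the x axis of press, either way round below 0.26 rad and horizontal distance between platen_grip and press below 0.04 m and linear speed of platen below 0.02 m/s); the robot touches nothing.
It fails at once if the drilled plate drops down the rod (faster than 0.5 m/s) (horizontal distance between platen_hole and rod_tip below 0.014 m and z of platen_hole in the frame of press below 0.155 m and linear speed of platen above 0.5 m/s).
It fails at once if the plate without a hole is moved by more than 30 mm (distance of blank_grip from where it was at the start of the episode above 0.03 m).
It also fails if it takes over 54 s, if anything falls off the work surface, if the arm or the gripper's body presses on something with over 40 N, if the wrist force passes 120 N, or if a joint passes its speed limit or range.

### The arm

A 6-joint arm with a two-finger parallel gripper is mounted at the origin on a cart in front of the work surface, level with it; the furniture and walls round the work are solid. World frame = base frame: x ahead of the robot, y to its left, z up, the work surface at z = 0. Lengths are in m, angles in rad, forces in N, time in s.
With the tool pointing down it reaches from about 0.425 to 0.95 m from the base axis. Payload 3.5 kg.
Tool frame: the origin (TCP) lies at the very end of the fingers, on their centre line; the grasp point (between the pads) lies 19 mm behind it; z points along the fingers, y is the line along which they close (so a half turn about z gives the same grasp; the last joint's range is limited). The gripper opens to 85 mm and grips with 20 to 120 N. Pads are 22 mm wide; open, the fingers measure 114 mm over their backs; the gripper's body (76 mm by 85 mm) begins 54 mm behind the grasp point. The pads swing forward as they close: fully open they stand 13 mm farther back than shut.
Start: joints at [-1.353, 0.286, 1.577, -0, 1.279, -0.15], TCP at [0.243, -0.63, 0.231] pointing down, gripper open.
Joint ranges: [-2.77, 2.77], [-0.9, 2.22], [0.21, 2.48], [-1.53, 4.67], [0.24, 2.81], [-2.84, 2.84]. Speed limits (rad/s): [2.79, 2.79, 3.14, 3.14, 3.14, 3.14].

### API

Orientations are given as a unit quaternion [x, y, z, w].
In Python, from plant import ctrl, optics, sign_off gives the robot as it stands.
- The arm moves only by the shell command python3 -m creep 'ROWS' [FORCE]. ROWS is JSON, a list of rows, each an object of numbers: "x", "y", "z": the shift along the tool's x, y, z in mm; "rx", "ry", "rz": the turn, a rotation vector about the tool's x, y, z in degrees; "grip": the opening, from 0 (shut) to 1 (fully open). In form: [{"x": .., "y": .., "z": .., "rx": .., "ry": .., "rz": .., "grip": ..}, ...]. A call has exactly 10 rows; each row shifts and turns the commanded pose from where the row before left it, along the tool's axes as they then stand; what a row does not reach is not made up. A row lasts 1/12 s, in which the tool goes at most 41.7 mm and 7.16 degrees, less where a joint would pass 70% of its speed; a pose out of reach is approached as far as the arm can. A call with a gripper value outside its range is refused whole. The fingers move at their own pace and stop on an object; FORCE is the grip in N (left out, the last holds). Time passes only in rows, so rows that do not move let the fingers close, or fill a call up. It gives the time, the measured TCP pose, the force, the opening and the grip force at its end, in the units of the state.
- ctrl.get_state(): the state, without advancing time (a new reading comes with each control period).
- optics.read_camera(name): name is "scene" or "top" or "wrist"; returns a dict with "color" (400x640x3 uint8, blue, green, red), "K" (3x3 intrinsics, pixels), "R" (3x3) and "t" (3): a world point X has camera coordinates R X + t. Camera axes: x right, y down, z forward; pixel columns grow to the right and rows downward; lengths in m; the calibration is good to about 2 mm. The wrist camera is an equidistant fisheye: a pixel r from the principal point sees the ray r / f radians off the axis. A picture is of the moment at which its call begins. There is no depth.
- sign_off(): hands the job in; it is judged then, once.
The state is a dict: "time": time; "qpos": joint angles; "dq": joint speeds; "joint_efforts": joint torques, N m; "eef_pos": TCP position; "tcp_rot": TCP orientation; "contact_force": force on the tool from outside, world axes, zero at the start; "wrist_torque": the same for the moment, N m; "opening": opening from 0.0 (shut) to 1.0 (fully open); "finger_force": force on a finger pad.
Only numpy, scipy, OpenCV 4.12 (cv2) and the standard library are available. Lean on these libraries where they do the work, as an engineer would, in place of code of your own. Each camera call takes 0.05 s, during which the arm holds its last target. There are 200 camera calls.

## Working session

There is one attempt and no reset: what is moved stays moved. The work goes in short steps, Python scripts to look and compute and a shell command to move; the robot and the scene stay as the last step left them, time stands still between calls to the robot, and variables do not carry over. Pictures are saved under pics/ and viewed, at most 10 in all, crops included, and the job is handed in when it is done.

```bash
ls; mkdir -p pics; python3 - <<'E'
from plant import ctrl, optics
import cv2,numpy as np,pickle
s=ctrl.get_state();print(s['time'],s['eef_pos'],s['tcp_rot'],s['opening'])
d={}
for n in("scene","top"):
    c=optics.read_camera(n);d[n]=c;cv2.imwrite(f"pics/{n}0.png",c['color']);print(n,c['K'],c['R'],c['t'])
pickle.dump(d,open('c0.pkl','wb'))
E
```

```text
pics
0.0 [ 0.24257526 -0.62919966  0.22991379] [ 9.83140830e-01  1.82846007e-01 -4.35372968e-05 -1.20161024e-03] 1.0058316393136586
scene [[495.69497324   0.         314.4360259 ]
 [  0.         495.69497324 199.344242  ]
 [  0.           0.           1.        ]] [[-0.22854278 -0.97351454  0.00613439]
 [-0.63122602  0.14338393 -0.76223012]
 [ 0.74116254 -0.17807438 -0.64727707]] [0.15088106 0.42640799 1.02673616]
top [[472.20726298   0.         325.50325643]
 [  0.         472.20726298 193.80896755]
 [  0.           0.           1.        ]] [[-0.00826023 -0.99991655  0.00993241]
 [-0.98870189  0.00668012 -0.14974628]
 [ 0.14966743 -0.01105713 -0.98867457]] [0.01872102 0.55155726 1.42462403]
```

View pics/top0.png

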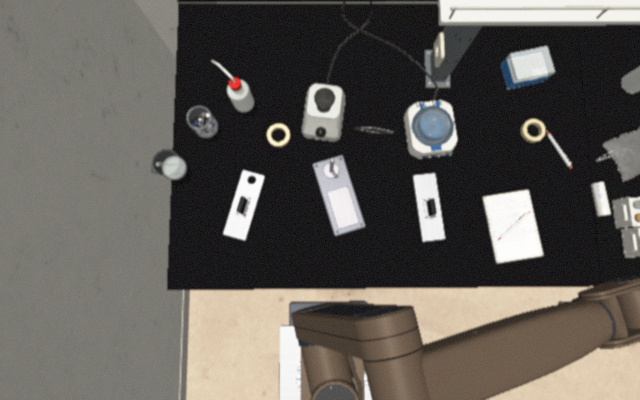

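View pics/scene0.png

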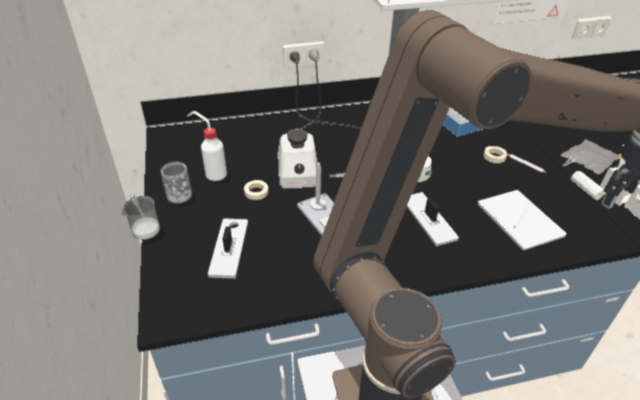

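The top view shows the drilled plate at about (243,205) with its hole at (252,180). The press is at (340,195) with its rod near (332,170), and the blank is at (429,207).

```bash
cat > h.py <<'E'
import numpy as np,cv2
def ray(c,uv,z):
    d=c['R'].T@np.linalg.inv(c['K'])@np.array([uv[0],uv[1],1.]);o=-c['R'].T@c['t']
    return o+d*(z-o[2])/d[2]
def proj(c,X):
    p=c['K']@(c['R']@np.array(X)+c['t']);return p[:2]/p[2]
E
python3 - <<'E'
import pickle;from h import *
d=pickle.load(open('c0.pkl','rb'));c=d['top'];im=c['color']
g=cv2.cvtColor(im,cv2.COLOR_BGR2GRAY)
for name,(x0,y0,x1,y1),z,th in(("drill",(215,160,275,250),.012,120),("press",(305,150,375,240),.015,90),("blank",(405,165,455,250),.012,120)):
    m=(g[y0:y1,x0:x1]>th).astype('uint8')
    cs,_=cv2.findContours(m,cv2.RETR_EXTERNAL,cv2.CHAIN_APPROX_NONE);k=max(cs,key=cv2.contourArea)
    P=np.array([ray(c,p+[x0,y0],z)[:2] for p in k[:,0].astype(float)])
    r=cv2.minAreaRect((P*1000).astype('float32'));b=cv2.boxPoints(r)
    e=max((b[1]-b[0],b[2]-b[1]),key=np.linalg.norm);e=e*np.sign(e[0])
    print(name,r,'yaw',np.degrees(np.arctan2(e[1],e[0])))
    if name=="drill":
        h=cv2.findContours(m,cv2.RETR_CCOMP,cv2.CHAIN_APPROX_NONE)[0]
        for q in h:
            if 8<cv2.contourArea(q)<500:
                M=cv2.moments(q);u=(M['m10']/M['m00']+x0,M['m01']/M['m00']+y0);print(' in',u,cv2.contourArea(q),ray(c,u,.012),ray(c,u,.068))
cv2.imwrite('pics/z1.png',np.hstack([cv2.resize(im[150:245,215:285],None,fx=5.5,fy=5.5,interpolation=2),cv2.resize(im[150:245,305:375],None,fx=5.5,fy=5.5,interpolation=2)]))
E
```

```text
drill ((524.4480590820312, 272.7691955566406), (76.29624938964844, 215.8263702392578), 73.98368835449219) yaw -16.016315
 in (241.86496350364962, 205.11313868613138) 137.0 [0.52189797 0.27807388 0.012     ] [0.51471715 0.26871011 0.068     ]
 in (251.27414330218068, 179.2772585669782) 53.5 [0.60443275 0.24973506 0.012     ] [0.59412666 0.24144437 0.068     ]
press ((553.19189453125, -25.840354919433594), (243.2353973388672, 103.24400329589844), 16.686731338500977) yaw 16.686726
blank ((514.1503295898438, -311.0559387207031), (214.47117614746094, 74.50613403320312), 6.104846954345703) yaw 6.10484
```

View pics/z1.png

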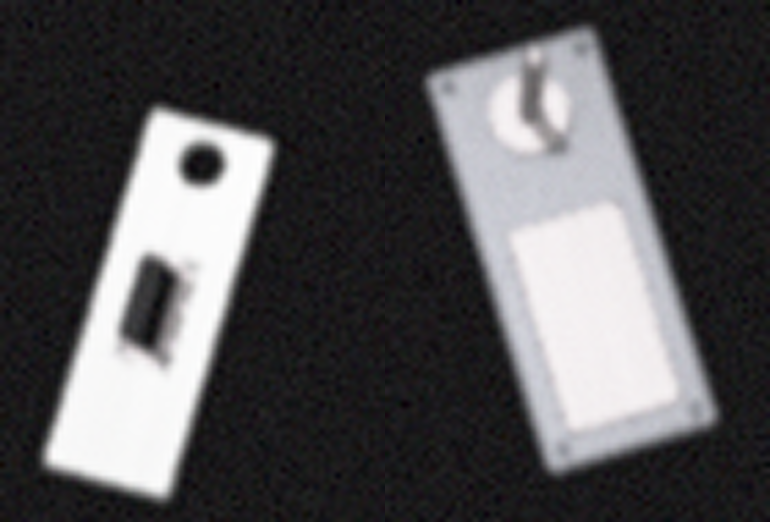

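```bash
python3 - <<'E'
import pickle;from h import *
from plant import ctrl,optics
d=pickle.load(open('c0.pkl','rb'));c=d['top']
print('shoulder',ray(c,(331.4,170.5),.023),'tip',ray(c,(332.3,160.0),.170))
# scene: rod tip by brightest stuff
s=d['scene']; print('proj scene tip', [proj(s,ray(c,(332.3,160.0),.17)),proj(s,ray(c,(331.4,170.5),.023))])
cv2.imwrite('pics/z2.png',cv2.resize(s['color'][140:250,270:370],None,fx=5,fy=5,interpolation=2))
w=optics.read_camera('wrist');S=ctrl.get_state();from scipy.spatial.transform import Rotation as Ro
T=Ro.from_quat(S['tcp_rot']).as_matrix();print('cam in tool',T.T@(-w['R'].T@w['t']-S['eef_pos']),'axis',T.T@w['R'][2],w['K'][0,0])
E
python3 -m creep '[{"x":35,"y":-21},{"x":35,"y":-21},{"x":35,"y":-21},{"x":35,"y":-21},{"x":35,"y":-21},{"x":35,"y":-21},{"x":35,"y":-21},{"x":35,"y":-21},{"x":35,"y":-21},{"x":35,"y":-21}]' 40
```

```text
shoulder [ 0.62903644 -0.00492947  0.023     ] tip [ 0.62990829 -0.00423788  0.17      ]
proj scene tip [array([318.7646807 , 163.03745859]), array([318.47792565, 203.06652287])]
cam in tool [ 0.08520435  0.00214888 -0.14278037] axis [-0.32802627 -0.00215023  0.94466615] 309.70691628693146$[0]: bad value
```

View pics/z2.png

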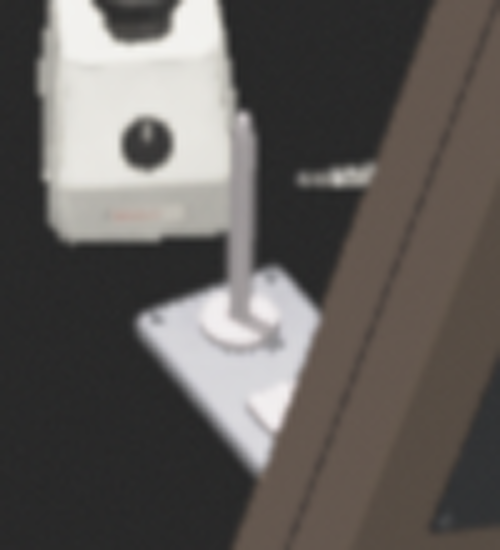

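The rod stands at (0.629,-0.0045); in the crop its tip is at (243,115) and its foot at (240,310). The wrist camera sits 85 mm along tool +x, right where the rod would be. I'll therefore grasp with tool x pointing away from the hole, a half turn round.

```bash
python3 -m creep '[{"x":35,"y":-21,"z":0,"rx":0,"ry":0,"rz":0,"grip":1},{"x":35,"y":-21,"z":0,"rx":0,"ry":0,"rz":0,"grip":1},{"x":35,"y":-21,"z":0,"rx":0,"ry":0,"rz":0,"grip":1},{"x":35,"y":-21,"z":0,"rx":0,"ry":0,"rz":0,"grip":1},{"x":35,"y":-21,"z":0,"rx":0,"ry":0,"rz":0,"grip":1},{"x":35,"y":-21,"z":0,"rx":0,"ry":0,"rz":0,"grip":1},{"x":35,"y":-21,"z":0,"rx":0,"ry":0,"rz":0,"grip":1},{"x":35,"y":-21,"z":0,"rx":0,"ry":0,"rz":0,"grip":1},{"x":35,"y":-21,"z":0,"rx":0,"ry":0,"rz":0,"grip":1},{"x":35,"y":-21,"z":0,"rx":0,"ry":0,"rz":0,"grip":1}]' 40
```

```text
time: 0.98
eef_pos: [0.4945, -0.3061, 0.2311]
tcp_rot: [0.983, 0.183, -0.0, -0.0]
contact_force: [0.5, -0.0, 0.6]
opening: 1.003
finger_force: 0.0
```

```bash
python3 -m creep '[{"x":16.6,"y":-38,"z":0,"rx":0,"ry":0,"rz":0,"grip":1},{"x":16.6,"y":-38,"z":0,"rx":0,"ry":0,"rz":0,"grip":1},{"x":16.6,"y":-38,"z":0,"rx":0,"ry":0,"rz":0,"grip":1},{"x":16.6,"y":-38,"z":0,"rx":0,"ry":0,"rz":0,"grip":1},{"x":16.6,"y":-38,"z":0,"rx":0,"ry":0,"rz":0,"grip":1},{"x":16.6,"y":-38,"z":0,"rx":0,"ry":0,"rz":0,"grip":1},{"x":16.6,"y":-38,"z":0,"rx":0,"ry":0,"rz":0,"grip":1},{"x":16.6,"y":-38,"z":0,"rx":0,"ry":0,"rz":0,"grip":1},{"x":16.6,"y":-38,"z":0,"rx":0,"ry":0,"rz":0,"grip":1},{"x":16.6,"y":-38,"z":0,"rx":0,"ry":0,"rz":0,"grip":1}]'
python3 -m creep '[{"x":16.6,"y":-38,"z":0,"rx":0,"ry":0,"rz":0,"grip":1},{"x":16.6,"y":-38,"z":0,"rx":0,"ry":0,"rz":0,"grip":1},{"x":16.6,"y":-38,"z":0,"rx":0,"ry":0,"rz":0,"grip":1},{"x":16.6,"y":-38,"z":0,"rx":0,"ry":0,"rz":0,"grip":1},{"x":0,"y":0,"z":0,"rx":0,"ry":0,"rz":-7,"grip":1},{"x":0,"y":0,"z":0,"rx":0,"ry":0,"rz":-7,"grip":1},{"x":0,"y":0,"z":0,"rx":0,"ry":0,"rz":-7,"grip":1},{"x":0,"y":0,"z":0,"rx":0,"ry":0,"rz":-7,"grip":1},{"x":0,"y":0,"z":0,"rx":0,"ry":0,"rz":-7,"grip":1},{"x":0,"y":0,"z":0,"rx":0,"ry":0,"rz":-7,"grip":1}]'
python3 -m creep '[{"x":0,"y":0,"z":0,"rx":0,"ry":0,"rz":-7,"grip":1},{"x":0,"y":0,"z":0,"rx":0,"ry":0,"rz":-7,"grip":1},{"x":0,"y":0,"z":0,"rx":0,"ry":0,"rz":-7,"grip":1},{"x":0,"y":0,"z":0,"rx":0,"ry":0,"rz":-7,"grip":1},{"x":0,"y":0,"z":0,"rx":0,"ry":0,"rz":-7,"grip":1},{"x":0,"y":0,"z":0,"rx":0,"ry":0,"rz":-7,"grip":1},{"x":0,"y":0,"z":0,"rx":0,"ry":0,"rz":-7,"grip":1},{"x":0,"y":0,"z":0,"rx":0,"ry":0,"rz":-7,"grip":1},{"x":0,"y":0,"z":0,"rx":0,"ry":0,"rz":-7,"grip":1},{"x":0,"y":0,"z":0,"rx":0,"ry":0,"rz":-7,"grip":1}]'
cat >> h.py <<'E'
from scipy.spatial.transform import Rotation as Ro
def go(target,yaw):
    from plant import ctrl
    S=ctrl.get_state();R=Ro.from_quat(S['tcp_rot']);M=R.as_matrix()
    yt=np.radians(yaw);G=np.column_stack([[np.cos(yt),np.sin(yt),0],[np.sin(yt),-np.cos(yt),0],[0,0,-1]])
    print('t',S['time'],'pos',S['eef_pos'].round(4) if hasattr(S['eef_pos'],'round') else S['eef_pos'],'yaw',np.degrees(np.arctan2(M[1,0],M[0,0])),'tilt',np.degrees(np.arccos(-M[2,2])),'F',S['contact_force'],'open',S['opening'],S['finger_force'])
    print('shift tool mm',(M.T@(np.array(target)-S['eef_pos'])*1000).round(1),'turn',Ro.from_matrix(M.T@G).as_rotvec(degrees=True).round(2))
    print('shift in target axes',(G.T@(np.array(target)-S['eef_pos'])*1000).round(1))
E
python3 -c "
from h import *
go([.5198,.2742,.023],163.98)"
```

```text
time: 1.82
eef_pos: [0.5115, 0.1083, 0.2313]
tcp_rot: [0.983, 0.183, 0.0, 0.0]
contact_force: [0.6, 0.2, -0.7]
opening: 1.002
finger_force: 0.0
time: 2.65
eef_pos: [0.5191, 0.272, 0.2308]
tcp_rot: [0.851, 0.526, -0.0, -0.0]
contact_force: [-0.5, 0.5, -1.2]
opening: 0.999
finger_force: 0.0
time: 3.48
eef_pos: [0.5191, 0.2718, 0.2308]
tcp_rot: [0.395, 0.919, -0.0, -0.0]
contact_force: [-0.1, 0.0, 0.1]
opening: 0.998
finger_force: 0.0
t 3.4833 pos [0.5191 0.2718 0.2308] yaw 133.41824848809563 tilt 0.05242693546025797 F [-0.10589927  0.04058402  0.07700382] open 0.9975233194815558 0.0
shift tool mm [  1.2   2.3 207.8] turn [-4.000e-02 -3.000e-02 -3.056e+01]
shift in target axes [ -0.    2.5 207.8]
```

```bash
python3 -m creep '[{"x":0,"y":0,"z":0,"rx":0,"ry":0,"rz":-6.1,"grip":1},{"x":0,"y":0,"z":0,"rx":0,"ry":0,"rz":-6.1,"grip":1},{"x":0,"y":0,"z":0,"rx":0,"ry":0,"rz":-6.1,"grip":1},{"x":0,"y":0,"z":0,"rx":0,"ry":0,"rz":-6.1,"grip":1},{"x":0,"y":0,"z":0,"rx":0,"ry":0,"rz":-6.1,"grip":1},{"x":0,"y":2.5,"z":25,"rx":0,"ry":0,"rz":0,"grip":1},{"x":0,"y":0,"z":25,"rx":0,"ry":0,"rz":0,"grip":1},{"x":0,"y":0,"z":25,"rx":0,"ry":0,"rz":0,"grip":1},{"x":0,"y":0,"z":25,"rx":0,"ry":0,"rz":0,"grip":1},{"x":0,"y":0,"z":15,"rx":0,"ry":0,"rz":0,"grip":1}]'
python3 - <<'E'
from h import *
from plant import optics
go([.5198,.2742,.023],163.98)
cv2.imwrite('pics/w1.png',optics.read_camera('wrist')['color'])
E
```

```text
time: 4.32
eef_pos: [0.5182, 0.2737, 0.1128]
tcp_rot: [0.143, 0.99, -0.001, -0.002]
contact_force: [-1.0, -0.2, -0.3]
opening: 1.001
finger_force: 0.0
t 4.3167 pos [0.5182 0.2737 0.1128] yaw 163.5760631951432 tilt 0.27937274242064175 F [-0.95490973 -0.2445319  -0.26676268] open 1.000663578354656 0.0
shift tool mm [-1.8  1.2 89.8] turn [-0.16 -0.23 -0.4 ]
shift in target axes [-1.4  0.9 89.8]
```

View pics/w1.png

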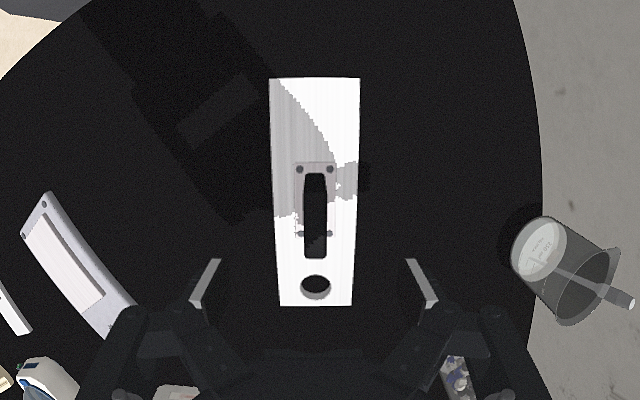

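The wrist view shows the bar at x≈315, midway between the fingers (mid 314), with the hole at (315,287) on the side away from the camera. I'll descend and close.

```bash
python3 -m creep '[{"x":-1,"y":0.5,"z":13,"rx":0,"ry":0,"rz":0,"grip":1},{"x":0,"y":0,"z":13,"rx":0,"ry":0,"rz":0,"grip":1},{"x":0,"y":0,"z":13,"rx":0,"ry":0,"rz":0,"grip":1},{"x":0,"y":0,"z":13,"rx":0,"ry":0,"rz":0,"grip":1},{"x":0,"y":0,"z":13,"rx":0,"ry":0,"rz":0,"grip":1},{"x":0,"y":0,"z":10,"rx":0,"ry":0,"rz":0,"grip":1},{"x":0,"y":0,"z":8,"rx":0,"ry":0,"rz":0,"grip":1},{"x":0,"y":0,"z":4,"rx":0,"ry":0,"rz":0,"grip":1},{"x":0,"y":0,"z":0,"rx":0,"ry":0,"rz":0,"grip":1},{"x":0,"y":0,"z":0,"rx":0,"ry":0,"rz":0,"grip":1}]'
python3 -c "
from h import *
go([.5198,.2742,.023],163.98)"
```

```text
time: 5.2
eef_pos: [0.5214, 0.2746, 0.0294]
tcp_rot: [0.143, 0.99, 0.0, 0.0]
contact_force: [0.5, 1.1, 0.5]
opening: 1.001
finger_force: 0.0
t 5.2 pos [0.5214 0.2746 0.0294] yaw 163.57503030738397 tilt 0.016944633475453767 F [0.46991152 1.09977587 0.52706901] open 1.0009579081543096 0.0
shift tool mm [ 1.4 -0.9  6.4] turn [ 0.01  0.01 -0.4 ]
shift in target axes [ 1.4 -0.9  6.4]
```

```bash
python3 -m creep '[{"x":1.4,"y":-0.7,"z":3,"rx":0,"ry":0,"rz":-0.4,"grip":1},{"x":0,"y":0,"z":3,"rx":0,"ry":0,"rz":0,"grip":1},{"x":0,"y":0,"z":0,"rx":0,"ry":0,"rz":0,"grip":0},{"x":0,"y":0,"z":0,"rx":0,"ry":0,"rz":0,"grip":0},{"x":0,"y":0,"z":0,"rx":0,"ry":0,"rz":0,"grip":0},{"x":0,"y":0,"z":0,"rx":0,"ry":0,"rz":0,"grip":0},{"x":0,"y":0,"z":0,"rx":0,"ry":0,"rz":0,"grip":0},{"x":0,"y":0,"z":0,"rx":0,"ry":0,"rz":0,"grip":0},{"x":0,"y":0,"z":0,"rx":0,"ry":0,"rz":0,"grip":0},{"x":0,"y":0,"z":0,"rx":0,"ry":0,"rz":0,"grip":0}]' 80
python3 -c "
from h import *
go([.5198,.2742,.023],163.98)"
```

```text
time: 6.03
eef_pos: [0.5199, 0.2745, 0.0236]
tcp_rot: [0.139, 0.99, 0.0, 0.0]
contact_force: [0.6, 0.0, 1.1]
opening: 0.18
finger_force: 78.9
t 6.0333 pos [0.5199 0.2745 0.0236] yaw 163.9713249842761 tilt 0.04341951940139917 F [0.63625688 0.00137904 1.10958771] open 0.17988668368890434 78.88698935508728
shift tool mm [ 0.  -0.3  0.6] turn [ 0.03  0.03 -0.01]
shift in target axes [ 0.  -0.3  0.6]
```

```bash
python3 -m creep '[{"x":0,"y":0,"z":-5,"rx":0,"ry":0,"rz":0,"grip":0},{"x":0,"y":0,"z":-12,"rx":0,"ry":0,"rz":0,"grip":0},{"x":0,"y":0,"z":-25,"rx":0,"ry":0,"rz":0,"grip":0},{"x":0,"y":0,"z":-30,"rx":0,"ry":0,"rz":0,"grip":0},{"x":0,"y":0,"z":-30,"rx":0,"ry":0,"rz":0,"grip":0},{"x":0,"y":0,"z":-30,"rx":0,"ry":0,"rz":0,"grip":0},{"x":0,"y":0,"z":-30,"rx":0,"ry":0,"rz":0,"grip":0},{"x":0,"y":0,"z":-25,"rx":0,"ry":0,"rz":0,"grip":0},{"x":0,"y":0,"z":-15,"rx":0,"ry":0,"rz":0,"grip":0},{"x":0,"y":0,"z":0,"rx":0,"ry":0,"rz":0,"grip":0}]'
python3 -m creep '[{"x":0,"y":0,"z":0,"rx":0,"ry":0,"rz":-3,"grip":0},{"x":0,"y":0,"z":0,"rx":0,"ry":0,"rz":-4,"grip":0},{"x":0,"y":0,"z":0,"rx":0,"ry":0,"rz":-4,"grip":0},{"x":0,"y":0,"z":0,"rx":0,"ry":0,"rz":-4,"grip":0},{"x":0,"y":0,"z":0,"rx":0,"ry":0,"rz":-4,"grip":0},{"x":0,"y":0,"z":0,"rx":0,"ry":0,"rz":-4,"grip":0},{"x":0,"y":0,"z":0,"rx":0,"ry":0,"rz":-4,"grip":0},{"x":0,"y":0,"z":0,"rx":0,"ry":0,"rz":-4,"grip":0},{"x":0,"y":0,"z":0,"rx":0,"ry":0,"rz":-1.7,"grip":0},{"x":0,"y":0,"z":0,"rx":0,"ry":0,"rz":0,"grip":0}]'
python3 -c "
from h import *
go([.5449,-.0298,.2236],196.69)"
```

```text
time: 6.87
eef_pos: [0.5214, 0.2748, 0.2306]
tcp_rot: [0.139, 0.99, 0.002, 0.004]
contact_force: [0.9, 0.3, -2.9]
opening: 0.182
finger_force: 78.8
time: 7.7
eef_pos: [0.5183, 0.2738, 0.223]
tcp_rot: [-0.145, 0.989, -0.0, -0.002]
contact_force: [-0.2, 0.3, -4.5]
opening: 0.172
finger_force: 78.5
t 7.7 pos [0.5183 0.2738 0.223 ] yaw -163.30313620984128 tilt 0.24560727375058541 F [-0.17908163  0.25643184 -4.53420519] open 0.17233546616159193 78.51211309432983
shift tool mm [  61.8 -298.4   -0.3] turn [-0.01 -0.25  0.01]
shift in target axes [  61.7 -298.4   -0.6]
```

```bash
python3 -m creep '[{"x":3,"y":-15,"z":0,"rx":0,"ry":0,"rz":0,"grip":0},{"x":5,"y":-25,"z":0,"rx":0,"ry":0,"rz":0,"grip":0},{"x":7,"y":-35,"z":0,"rx":0,"ry":0,"rz":0,"grip":0},{"x":8,"y":-39,"z":0,"rx":0,"ry":0,"rz":0,"grip":0},{"x":8,"y":-39,"z":0,"rx":0,"ry":0,"rz":0,"grip":0},{"x":8,"y":-39,"z":0,"rx":0,"ry":0,"rz":0,"grip":0},{"x":8,"y":-39,"z":0,"rx":0,"ry":0,"rz":0,"grip":0},{"x":8,"y":-34,"z":0,"rx":0,"ry":0,"rz":0,"grip":0},{"x":5,"y":-23,"z":0,"rx":0,"ry":0,"rz":0,"grip":0},{"x":2,"y":-10,"z":0,"rx":0,"ry":0,"rz":0,"grip":0}]'
python3 -m creep '[{"x":0,"y":0,"z":0,"rx":0,"ry":0,"rz":0,"grip":0},{"x":0,"y":0,"z":0,"rx":0,"ry":0,"rz":0,"grip":0},{"x":0,"y":0,"z":0,"rx":0,"ry":0,"rz":0,"grip":0},{"x":0,"y":0,"z":0,"rx":0,"ry":0,"rz":0,"grip":0},{"x":0,"y":0,"z":0,"rx":0,"ry":0,"rz":0,"grip":0},{"x":0,"y":0,"z":0,"rx":0,"ry":0,"rz":0,"grip":0},{"x":0,"y":0,"z":0,"rx":0,"ry":0,"rz":0,"grip":0},{"x":0,"y":0,"z":0,"rx":0,"ry":0,"rz":0,"grip":0},{"x":0,"y":0,"z":0,"rx":0,"ry":0,"rz":0,"grip":0},{"x":0,"y":0,"z":0,"rx":0,"ry":0,"rz":0,"grip":0}]'
python3 - <<'E'
from h import *
from plant import optics
import pickle
go([.5449,-.0298,.2236],196.69)
d={n:optics.read_camera(n) for n in('top','scene')};pickle.dump(d,open('c1.pkl','wb'))
t=d['top'];s=d['scene']
rod=[.6292,-.0045,.17];print(proj(t,rod),proj(s,rod))
a=[int(v) for v in proj(t,rod)];b=[int(v) for v in proj(s,rod)]
f=lambda c,p,w,h:cv2.resize(c['color'][p[1]-h//2:p[1]+h//2,p[0]-w//2:p[0]+w//2],(400,480),interpolation=2)
cv2.imwrite('pics/p1.png',np.hstack([f(t,a,100,120),f(s,b,100,120)]))
E
```

```text
time: 8.53
eef_pos: [0.545, -0.0322, 0.224]
tcp_rot: [-0.143, 0.99, -0.0, -0.001]
contact_force: [0.4, -0.7, -4.5]
opening: 0.171
finger_force: 78.9
time: 9.37
eef_pos: [0.5458, -0.0289, 0.2254]
tcp_rot: [-0.145, 0.989, -0.0, 0.0]
contact_force: [-0.1, -0.2, -4.7]
opening: 0.179
finger_force: 78.9
t 9.3667 pos [ 0.5458 -0.0289  0.2254] yaw -163.32088507101733 tilt 0.003926467963861644 F [-0.05948667 -0.22588427 -4.73802426] open 0.17854791142743215 78.93104910850525
shift tool mm [ 1.1 -0.6  1.8] turn [-0.    0.   -0.01]
shift in target axes [ 1.1 -0.6  1.8]
[332.39418859 160.24161578] [318.91556501 163.17159661]
```

View pics/p1.png

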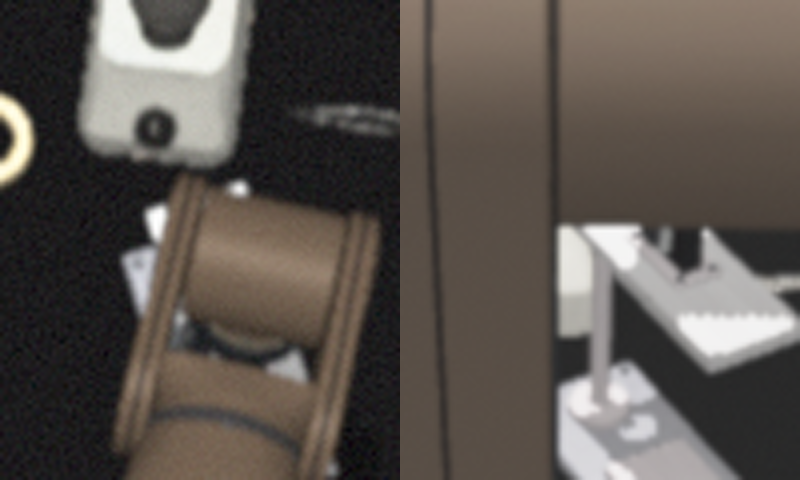

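Both fixed views hide the hole behind the arm, though the plate looks level above the rod, which rises to its underside at crop (600,245). I'll check with the wrist camera.

```bash
python3 - <<'E'
from plant import optics
import cv2,pickle
w=optics.read_camera('wrist');pickle.dump(w,open('w2.pkl','wb'));cv2.imwrite('pics/w2.png',w['color'])
E
```

```text
(no output)
```

View pics/w2.png

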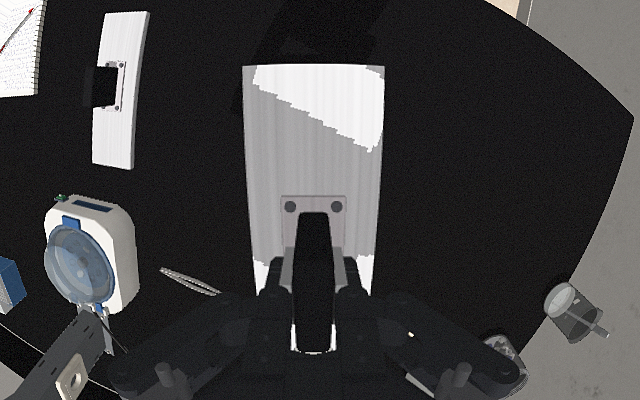

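The plate's rear edge shows at row 66, columns 243 to 384; the hole is behind the gripper. The plate's place in the hand follows from those corners.

```bash
python3 - <<'E'
import pickle;from h import *
from plant import ctrl
w=pickle.load(open('w2.pkl','rb'));S=ctrl.get_state();M=Ro.from_quat(S['tcp_rot']).as_matrix();K=w['K'];o=-w['R'].T@w['t']
def wr(u,v,h):
    a=np.array([(u-K[0,2])/K[0,0],(v-K[1,2])/K[1,1]]);r=np.hypot(*a);d=w['R'].T@np.r_[a/r*np.sin(r),np.cos(r)]
    D=M.T@d;O=M.T@(o-S['eef_pos']);return (O+D*(h-O[2])/D[2])*1000
g=cv2.cvtColor(w['color'],cv2.COLOR_BGR2GRAY)
m=(g[40:250,225:400]>90).astype('uint8');
for v in(75,100,150,200,240):
    x=np.where(g[v,225:400]>90)[0]+225;print(v,x[0],x[-1],wr(x[0]-.5,v,.0116).round(1),wr(x[-1]+.5,v,.0116).round(1))
for u in(250,314,378):
    x=np.where(g[40:150,u]>90)[0]+40;print(u,x[0],wr(u,x[0]-.5,.0116).round(1))
# check: blank grip-plate, known corner on the table
print('state',S['eef_pos'])
E
```

```text
75 243 383 [ 95.6 -36.7  11.6] [95.6 33.1 11.6]
100 243 383 [ 82.9 -37.   11.6] [82.9 33.4 11.6]
150 245 381 [ 57.2 -36.9  11.6] [57.2 33.3 11.6]
200 248 378 [ 30.1 -37.   11.6] [30.  33.3 11.6]
240 251 375 [  6.1 -37.2  11.6] [ 6.  33.5 11.6]
250 66 [100.2 -32.8  11.6]
314 64 [100.3  -1.3  11.6]
378 66 [100.3  30.2  11.6]
state [ 0.54574198 -0.02901846  0.22531222]
```

The plate sits true in the hand (rear edge at 100.3 mm, 100 expected, and parallel), so I'll lower it.

```bash
python3 -m creep '[{"x":1,"y":-0.5,"z":0,"rx":0,"ry":0,"rz":0,"grip":0},{"x":0,"y":0,"z":5,"rx":0,"ry":0,"rz":0,"grip":0},{"x":0,"y":0,"z":8,"rx":0,"ry":0,"rz":0,"grip":0},{"x":0,"y":0,"z":8,"rx":0,"ry":0,"rz":0,"grip":0},{"x":0,"y":0,"z":8,"rx":0,"ry":0,"rz":0,"grip":0},{"x":0,"y":0,"z":8,"rx":0,"ry":0,"rz":0,"grip":0},{"x":0,"y":0,"z":8,"rx":0,"ry":0,"rz":0,"grip":0},{"x":0,"y":0,"z":8,"rx":0,"ry":0,"rz":0,"grip":0},{"x":0,"y":0,"z":7,"rx":0,"ry":0,"rz":0,"grip":0},{"x":0,"y":0,"z":0,"rx":0,"ry":0,"rz":0,"grip":0}]' 100
python3 - <<'E'
from h import *
from plant import optics
go([.5449,-.0298,.0466],196.69)
s=optics.read_camera('scene');t=optics.read_camera('top');rod=[.6292,-.0045,.12]
f=lambda c,p,w,h:cv2.resize(c['color'][p[1]-h//2:p[1]+h//2,p[0]-w//2:p[0]+w//2],(400,480),interpolation=2)
cv2.imwrite('pics/p2.png',np.hstack([f(c,[int(v) for v in proj(c,rod)],100,120) for c in(t,s)]))
E
```

```text
time: 10.35
eef_pos: [0.5438, -0.0295, 0.163]
tcp_rot: [-0.145, 0.989, 0.001, -0.002]
contact_force: [-0.7, 0.3, -5.2]
opening: 0.174
finger_force: 98.0
t 10.35 pos [ 0.5438 -0.0295  0.163 ] yaw -163.32857740103054 tilt 0.22300158433298162 F [-0.71487893  0.34122166 -5.16928051] open 0.17367992521717726 97.96392917633057
shift tool mm [ -1.4  -0.9 116.4] turn [ 0.11 -0.19 -0.02]
shift in target axes [ -1.   -0.6 116.4]
```

View pics/p2.png

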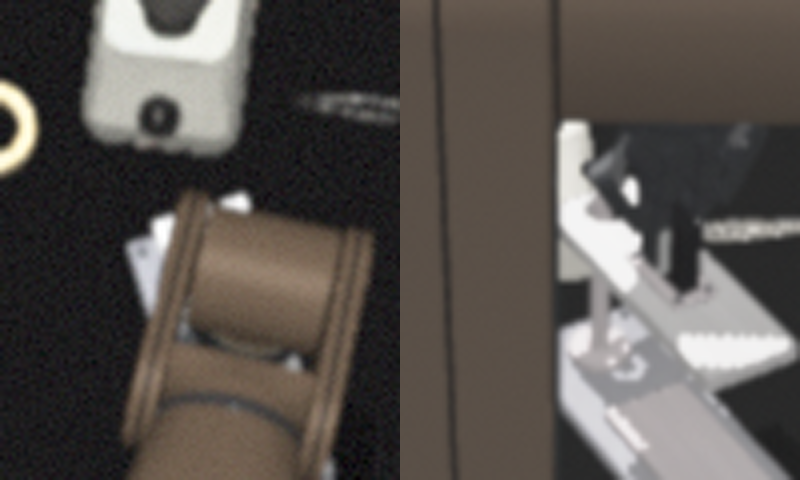

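In the scene crop the rod enters the hole at about (605,210). The plate underside is at 0.139 m, below the tip, and only its weight registers, so it is threaded. I'll continue down.

```bash
python3 -m creep '[{"x":0,"y":-0.5,"z":5,"rx":0,"ry":0,"rz":0,"grip":0},{"x":0,"y":0,"z":8,"rx":0,"ry":0,"rz":0,"grip":0},{"x":0,"y":0,"z":8,"rx":0,"ry":0,"rz":0,"grip":0},{"x":0,"y":0,"z":8,"rx":0,"ry":0,"rz":0,"grip":0},{"x":0,"y":0,"z":8,"rx":0,"ry":0,"rz":0,"grip":0},{"x":0,"y":0,"z":8,"rx":0,"ry":0,"rz":0,"grip":0},{"x":0,"y":0,"z":8,"rx":0,"ry":0,"rz":0,"grip":0},{"x":0,"y":0,"z":8,"rx":0,"ry":0,"rz":0,"grip":0},{"x":0,"y":0,"z":7,"rx":0,"ry":0,"rz":0,"grip":0},{"x":0,"y":0,"z":0,"rx":0,"ry":0,"rz":0,"grip":0}]'
python3 -c "
from h import *
go([.5449,-.0298,.0466],196.69)"
```

```text
time: 11.28
eef_pos: [0.5438, -0.03, 0.0951]
tcp_rot: [-0.145, 0.989, 0.001, -0.002]
contact_force: [0.3, -0.4, -5.2]
opening: 0.173
finger_force: 98.0
t 11.2833 pos [ 0.5438 -0.03    0.0951] yaw -163.32972522828078 tilt 0.21919270467248095 F [ 0.29406499 -0.40722528 -5.15005017] open 0.17307032378306794 98.01825642585754
shift tool mm [-1.3 -0.3 48.5] turn [ 0.11 -0.19 -0.02]
shift in target axes [-1.1 -0.2 48.5]
```

```bash
python3 -m creep '[{"x":-0.5,"y":0,"z":6,"rx":0,"ry":0,"rz":0,"grip":0},{"x":0,"y":0,"z":6,"rx":0,"ry":0,"rz":0,"grip":0},{"x":0,"y":0,"z":6,"rx":0,"ry":0,"rz":0,"grip":0},{"x":0,"y":0,"z":6,"rx":0,"ry":0,"rz":0,"grip":0},{"x":0,"y":0,"z":6,"rx":0,"ry":0,"rz":0,"grip":0},{"x":0,"y":0,"z":6,"rx":0,"ry":0,"rz":0,"grip":0},{"x":0,"y":0,"z":3,"rx":0,"ry":0,"rz":0,"grip":0},{"x":0,"y":0,"z":0,"rx":0,"ry":0,"rz":0,"grip":0},{"x":0,"y":0,"z":0,"rx":0,"ry":0,"rz":0,"grip":0},{"x":0,"y":0,"z":0,"rx":0,"ry":0,"rz":0,"grip":0}]'
python3 -c "
from h import *
go([.5449,-.0298,.0466],196.69)"
```

```text
time: 12.12
eef_pos: [0.5459, -0.0301, 0.0586]
tcp_rot: [-0.145, 0.989, -0.0, 0.0]
contact_force: [0.8, -0.3, -4.5]
opening: 0.171
finger_force: 98.1
t 12.1167 pos [ 0.5459 -0.0301  0.0586] yaw -163.32650960587998 tilt 0.04101582346799452 F [ 0.78289203 -0.30306516 -4.54830641] open 0.17086581737224477 98.0525529384613
shift tool mm [ 0.9  0.6 12. ] turn [-0.02  0.04 -0.02]
shift in target axes [ 0.9  0.6 12. ]
```

```bash
python3 -m creep '[{"x":0.5,"y":0,"z":2,"rx":0,"ry":0,"rz":0,"grip":0},{"x":0,"y":0,"z":2,"rx":0,"ry":0,"rz":0,"grip":0},{"x":0,"y":0,"z":2,"rx":0,"ry":0,"rz":0,"grip":0},{"x":0,"y":0,"z":2,"rx":0,"ry":0,"rz":0,"grip":0},{"x":0,"y":0,"z":1.5,"rx":0,"ry":0,"rz":0,"grip":0},{"x":0,"y":0,"z":1,"rx":0,"ry":0,"rz":0,"grip":0},{"x":0,"y":0,"z":0.5,"rx":0,"ry":0,"rz":0,"grip":0},{"x":0,"y":0,"z":0,"rx":0,"ry":0,"rz":0,"grip":0},{"x":0,"y":0,"z":0,"rx":0,"ry":0,"rz":0,"grip":0},{"x":0,"y":0,"z":0,"rx":0,"ry":0,"rz":0,"grip":0}]'
python3 -c "
from h import *
go([.5449,-.0298,.0466],196.69)"
```

```text
time: 12.95
eef_pos: [0.5452, -0.0303, 0.0475]
tcp_rot: [-0.145, 0.989, -0.0, 0.0]
contact_force: [0.1, -1.2, -4.8]
opening: 0.176
finger_force: 98.1
t 12.95 pos [ 0.5452 -0.0303  0.0475] yaw -163.32601957284365 tilt 0.01573527599030912 F [ 0.12647656 -1.24656516 -4.79605167] open 0.175700858608717 98.05247068405151
shift tool mm [0.2 0.5 0.9] turn [-0.01  0.01 -0.02]
shift in target axes [0.2 0.5 0.9]
```

```bash
python3 -m creep '[{"x":0,"y":0,"z":0.5,"rx":0,"ry":0,"rz":0,"grip":0},{"x":0,"y":0,"z":0.5,"rx":0,"ry":0,"rz":0,"grip":0},{"x":0,"y":0,"z":0.4,"rx":0,"ry":0,"rz":0,"grip":0},{"x":0,"y":0,"z":0.3,"rx":0,"ry":0,"rz":0,"grip":0},{"x":0,"y":0,"z":0,"rx":0,"ry":0,"rz":0,"grip":0},{"x":0,"y":0,"z":0,"rx":0,"ry":0,"rz":0,"grip":0},{"x":0,"y":0,"z":0,"rx":0,"ry":0,"rz":0,"grip":0},{"x":0,"y":0,"z":0,"rx":0,"ry":0,"rz":0,"grip":0},{"x":0,"y":0,"z":0,"rx":0,"ry":0,"rz":0,"grip":0},{"x":0,"y":0,"z":0,"rx":0,"ry":0,"rz":0,"grip":0}]'
```

```text
time: 13.78
eef_pos: [0.5453, -0.0303, 0.0466]
tcp_rot: [-0.145, 0.989, -0.0, -0.0]
contact_force: [-5.0, 1.0, 6.0]
opening: 0.175
finger_force: 99.5
```

Wrist force went from -4.8 to +6 N, so the plate rests. I'll release, then rise straight up.

```bash
python3 -m creep '[{"x":0,"y":0,"z":0,"rx":0,"ry":0,"rz":0,"grip":1},{"x":0,"y":0,"z":0,"rx":0,"ry":0,"rz":0,"grip":1},{"x":0,"y":0,"z":0,"rx":0,"ry":0,"rz":0,"grip":1},{"x":0,"y":0,"z":0,"rx":0,"ry":0,"rz":0,"grip":1},{"x":0,"y":0,"z":0,"rx":0,"ry":0,"rz":0,"grip":1},{"x":0,"y":0,"z":0,"rx":0,"ry":0,"rz":0,"grip":1},{"x":0,"y":0,"z":0,"rx":0,"ry":0,"rz":0,"grip":1},{"x":0,"y":0,"z":0,"rx":0,"ry":0,"rz":0,"grip":1},{"x":0,"y":0,"z":0,"rx":0,"ry":0,"rz":0,"grip":1},{"x":0,"y":0,"z":0,"rx":0,"ry":0,"rz":0,"grip":1}]'
python3 -m creep '[{"x":0,"y":0,"z":-5,"rx":0,"ry":0,"rz":0,"grip":1},{"x":0,"y":0,"z":-10,"rx":0,"ry":0,"rz":0,"grip":1},{"x":0,"y":0,"z":-20,"rx":0,"ry":0,"rz":0,"grip":1},{"x":0,"y":0,"z":-20,"rx":0,"ry":0,"rz":0,"grip":1},{"x":0,"y":0,"z":-20,"rx":0,"ry":0,"rz":0,"grip":1},{"x":0,"y":0,"z":-25,"rx":0,"ry":0,"rz":0,"grip":1},{"x":0,"y":0,"z":-25,"rx":0,"ry":0,"rz":0,"grip":1},{"x":0,"y":0,"z":-25,"rx":0,"ry":0,"rz":0,"grip":1},{"x":0,"y":0,"z":-15,"rx":0,"ry":0,"rz":0,"grip":1},{"x":0,"y":0,"z":0,"rx":0,"ry":0,"rz":0,"grip":1}]'
python3 - <<'E'
from h import *
from plant import optics
go([.5449,-.0298,.25],196.69)
s=optics.read_camera('scene');w=optics.read_camera('wrist')
cv2.imwrite('pics/p3.png',np.vstack([cv2.resize(s['color'],(480,300)),cv2.resize(w['color'],(480,300))]))
E
```

```text
time: 14.62
eef_pos: [0.5451, -0.0302, 0.0456]
tcp_rot: [-0.145, 0.989, 0.0, -0.0]
contact_force: [-0.3, -0.3, 0.1]
opening: 1.003
finger_force: 0.0
time: 15.45
eef_pos: [0.5476, -0.0308, 0.2166]
tcp_rot: [-0.145, 0.989, -0.002, 0.005]
contact_force: [0.8, 0.4, 0.5]
opening: 1.0
finger_force: 0.0
t 15.45 pos [ 0.5476 -0.0308  0.2166] yaw -163.31968199683814 tilt 0.5773110621604031 F [0.7569462  0.42189845 0.52207561] open 0.9999524657454414 0.0
shift tool mm [  2.    1.6 -33.4] turn [-0.29  0.5  -0.01]
shift in target axes [  2.3   1.7 -33.4]
```

View pics/p3.png

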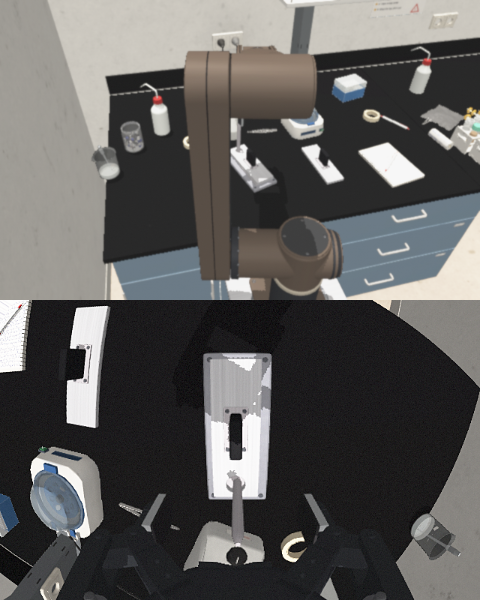

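The wrist view (lower half) shows the plate flat and in line on the base, the rod through its hole at (236,480), and the fingers clear. The blank plate has not been touched. I'll let the arm settle and hand in.

```bash
python3 -m creep '[{"x":0,"y":0,"z":0,"rx":0,"ry":0,"rz":0,"grip":1},{"x":0,"y":0,"z":0,"rx":0,"ry":0,"rz":0,"grip":1},{"x":0,"y":0,"z":0,"rx":0,"ry":0,"rz":0,"grip":1},{"x":0,"y":0,"z":0,"rx":0,"ry":0,"rz":0,"grip":1},{"x":0,"y":0,"z":0,"rx":0,"ry":0,"rz":0,"grip":1},{"x":0,"y":0,"z":0,"rx":0,"ry":0,"rz":0,"grip":1},{"x":0,"y":0,"z":0,"rx":0,"ry":0,"rz":0,"grip":1},{"x":0,"y":0,"z":0,"rx":0,"ry":0,"rz":0,"grip":1},{"x":0,"y":0,"z":0,"rx":0,"ry":0,"rz":0,"grip":1},{"x":0,"y":0,"z":0,"rx":0,"ry":0,"rz":0,"grip":1}]' && python3 -c "
from plant import sign_off
print(sign_off())"
```

```text
time: 16.38
eef_pos: [0.5451, -0.0303, 0.2107]
tcp_rot: [-0.145, 0.989, -0.0, 0.0]
contact_force: [0.3, 0.4, 1.0]
opening: 0.998
finger_force: 0.0
the job is handed in; nothing more can be done
None
```

The drilled plate is on the rod, flat on the press and in line with the base, released with the arm clear; the blank plate was left alone, and the job was handed in at about 16.4 s (no verdict was returned).

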